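# Free a seized ground stopper

### The arm

A 7-joint arm with a two-finger parallel gripper is mounted at the origin on a cart in front of the work surface, level with it; the furniture and walls round the work are solid. World frame = base frame: x ahead of the robot, y to its left, z up, the work surface at z = 0. Lengths are in mm, angles in rad, forces in N, time in s.
With the tool pointing down it reaches from about 400 to 875 mm from the base axis. Payload 4.4 kg.
Tool frame: the origin (TCP) lies midway between the tips of the shut fingers; the grasp point (between the pads) lies 19 mm behind it (ctrl.pinch_z is the distance from the TCP to the grasp point, in mm); z points along the fingers, y is the line along which they close (so a half turn about z gives the same grasp; the last joint's range is limited). The gripper opens to 85 mm and grips with 20 to 120 N. Pads are 22 mm wide; open, the fingers measure 114 mm over their backs; the gripper's body (76 mm by 85 mm) begins 54 mm behind the grasp point. The pads swing forward as they close: fully open they stand 13 mm farther back than shut.
Start: joints at [-1.245, 0.628, 0.038, 1.517, -0.027, 0.996, -0.02], TCP at [248.182, 600.769, 231.313] pointing down, gripper open.
Joint ranges: [-3.06, 3.06], [-0.37, 2.12], [-1.25, 1.32], [0.18, 2.47], [-1.1, 4.24], [0.23, 1.98], [-2.94, 2.94]. Speed limits (rad/s): [2.57, 2.57, 3.14, 3.14, 3.14, 3.14, 3.14].

### API

Orientations are given as [roll, pitch, yaw] about the fixed x, y, z axes, in that order (R = Rz(yaw) Ry(pitch) Rx(roll)).
In Python, from cell import read_state, cams, order, ctrl gives the robot as it stands.
- The arm moves only by the tool move_arm, never from a script. Its argument "targets" is text: rows parted by semicolons, each of 7 numbers parted by spaces: the gripper's target within -1 to 1 (fully open at 1, half-way at 0, shut at -1), then the shift along the tool's x, y, z in cm, then the turn, a rotation vector about the tool's x, y, z in degrees. A call has 1 to 5 rows; each row shifts and turns the commanded pose from where the row before left it, along the tool's axes as they then stand; what a row does not reach is not made up. A row lasts 1/12 s, in which the tool goes at most 41.7 mm and 7.16 degrees, less where a joint would pass 70% of its speed; a pose out of reach is approached as far as the arm can. A call with a gripper value outside its range is refused whole. The fingers move at their own pace and stop on an object; the grip force is fixed at half the most. Time passes only in rows, so rows that do not move let the fingers close. It gives the time, the measured TCP pose, the force, the opening and the grip force at its end, in the units of the state.
- read_state(): the state, without advancing time (a new reading comes with each control period).
- cams.get_image(name): name is "scene" or "side" or "wrist"; returns a dict with "color" (400x640x3 uint8, red, green, blue), "fovy" (degrees; the focal length in pixels is half the picture's height over the tangent of half this angle, whatever the lens; pixels are square), "cx", "cy" (the principal point, pixels), "rvec" (rotation vector, rad) and "tvec" (3), from world to camera coordinates, as OpenCV has them. Camera axes: x right, y down, z forward; pixel columns grow to the right and rows downward; lengths in mm; the calibration is good to about 2 mm. The wrist camera is an equidistant fisheye: a pixel r from the principal point sees the ray r / f radians off the axis. A picture is of the moment at which its call begins. There is no depth.
- order.finish_job(): hands the job in; it is judged then, once.
The state is a dict: "clock": time; "qpos": joint angles; "qd": joint speeds; "tau": joint torques, N m; "eef_pos": TCP position; "tool_rot": TCP orientation; "force": force on the tool from outside, world axes, zero at the start; "torque": the same for the moment, N m; "width": finger opening in mm; "gripper_force": force on a finger pad.
Only numpy, scipy, OpenCV 4.12 (cv2) and the standard library are available. Lean on these libraries where they do the work, as an engineer would, in place of code of your own. Each camera call takes 0.05 s, during which the arm holds its last target. There are 200 camera calls.

### The job

The flat-headed stopper has seized in the neck of its square amber bottle: a straight pull only brings the bottle up with it. Work it loose by twisting it back and forth while drawing it up a little at a time, so that the bottle stays down in its steel cradle, then stand the stopper upright, foot down, well inside the empty moisture tin and let it go. Leave the look-alike bottle with the ball stopper and the tin of soil alone.

Things in the scene. Friction and masses are not known exactly. Their poses are not given: they have to be found in the camera images.
- stopper: Frosted ground stopper, 62 mm tall, about 60 g. Origin: middle of the shank's flat foot; z up through the head. Round shank 24 mm in diameter, 30 mm long; above it a collar 33 mm in diameter (30 to 35 mm up) that sits on the bottle's rim at the start; then a flat upright head from 35 to 62 mm up, 32 mm along the stopper's x, 14 mm thick along its y: grip it across these 14 mm.
- stopper_head (a point): Point on the stopper's axis in the middle of its flat head, 48 mm above the foot: the height to grip at. Axes as the stopper's. While the shank is being turned, either way, little of its friction opposes the pull: strokes of about 1 rad to and fro (0.2 to 0.4 N m), drawn up about 4 mm in each, bring it out. It is free when its foot is above the rim (30 mm of travel).
- square_bottle (a joint): How far (m) the bottle with the seized stopper has been lifted in its cradle; 0 is fully down. It weighs about 1 kg, is free to rise and sinks back by itself, but cannot turn. The stopper is held in it by friction round the shank: a straight pull takes more than the bottle's weight, so the bottle rises with it.
- bottle_neck (a point): Centre of the rim of that bottle's neck, 118 mm above the worktop when the bottle is down; z up. Neck 40 mm in diameter outside, bottle body 60 mm square and 72 mm high, amber.
- cradle_flat: Steel cradle fixed to the worktop that holds the bottle with the flat-headed stopper: base plate 92 x 92 x 6 mm, square walls up to 34 mm. Origin: middle of its underside.
- cradle_ball: The same cradle with a look-alike square amber bottle whose stopper has a round ball head 28 mm in diameter (top 154 mm above the worktop); not to be touched. Either cradle may be the left one. Origin: middle of its underside.
- empty_tin: Empty open aluminium moisture tin, 60 mm in diameter, 26 mm high, loose, 80 g; floor 2 mm thick, clear inside diameter 44 mm at least. Origin: middle of its underside, z up.
- soil_tin: Tin of the same size with brown soil in it, loose; to be left alone. Either tin may be the left one. Origin: middle of its underside.

How it is judged:
By the outcome, as a careful person would: the job done as asked, in the order asked, and still so for the second after the job is handed in, with the robot touching nothing.
It also fails if it takes over 69 s, if anything falls off the work surface, if the arm or the gripper's body presses on something with over 40 N, if the wrist force passes 120 N, or if a joint passes its speed limit or range.

## Working session

There is one attempt and no reset: what is moved stays moved. The work goes in short steps, Python scripts to look and compute and a tool call to move; the robot and the scene stay as the last step left them, time stands still between calls to the robot, and variables do not carry over. Pictures are saved under pics/ and viewed, at most 10 in all, crops included, and the job is handed in when it is done.

Besides the shell and the picture viewer there is one more tool, called after ">>>" in YAML: its name, and indented under it one key for each argument. move_arm: Moves the arm, as the interface text tells. Its arguments: {"type":"object","properties":{"targets":{"type":"string"}},"required":["targets"]}

```bash
mkdir -p pics; ls
python3 - <<'E'
from cell import read_state, cams, order, ctrl
import cv2,numpy as np
s=read_state();print(s, ctrl.pinch_z)
for n in ["scene","side","wrist"]:
    i=cams.get_image(n);cv2.imwrite(f"pics/{n}0.png",i["color"][:,:,::-1])
    print(n,i["fovy"],i["cx"],i["cy"],i["rvec"],i["tvec"])
E
```

```text
pics
{'clock': 0.0, 'qpos': array([-1.24479882,  0.62932035,  0.03843078,  1.51840724, -0.02701523,
        0.99627298, -0.02000632]), 'qd': array([ 0.00113967, -0.00070566, -0.0003227 ,  0.00078156, -0.00297997,
       -0.00068331, -0.0029509 ]), 'tau': array([-4.25299513e-04, -5.63410413e+01,  1.22638777e+00, -1.93446350e+01,
        1.11090794e-02,  1.03293755e-02,  6.39517282e-06]), 'eef_pos': array([247.92361742, 600.17298208, 230.39302575]), 'tool_rot': array([-3.13970219e+00,  4.99249829e-06,  2.74978869e+00]), 'force': array([-0.38095589,  0.41363493, -0.25886452]), 'torque': array([0.01594837, 0.02988542, 0.00593598]), 'gripper_force': 0.0, 'width': 85.57795950938163} 18.700000000000003
scene 55.32200933791202 313.20355794622367 194.59663125080877 [ 2.12474044 -1.12846707  0.44540027] [-273.81393798  403.86885562  596.9296851 ]
side 46.92801783937105 322.64706347955575 204.815763378457 [ 1.97205389 -0.27549261  0.15612777] [-500.6594177   181.95026879  747.01281164]
wrist 65.70646984690485 318.6792950835216 203.8085301783019 [-2.42397421 -1.62214786 -0.21224512] [-650.11143025  -34.45043903  377.85233328]
```

View pics/scene0.png

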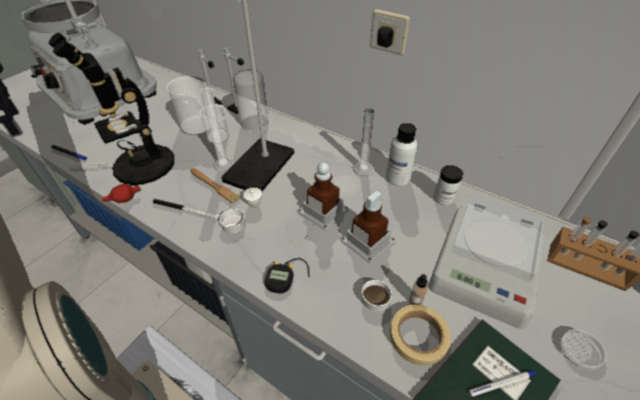

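View pics/side0.png

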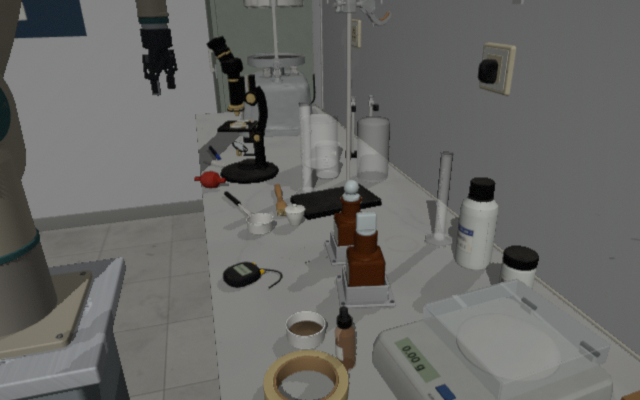

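The scene picture shows the flat stopper's bottle at (372,200..250), the ball bottle at (322,175), the soil tin at (376,293) and a likely empty tin at (231,218). In the side picture they are at (366,225), (350,187), (305,330) and (260,222). I'll zoom in on these.

Run:
```python
import cv2,numpy as np
a=cv2.imread("pics/scene0.png");b=cv2.imread("pics/side0.png")
r=lambda im,x,y,w,h,k:cv2.resize(im[y:y+h,x:x+w],None,fx=k,fy=k,interpolation=cv2.INTER_CUBIC)
top=np.hstack([r(a,335,185,80,60,5),r(a,195,180,80,60,5)])
bot=np.hstack([r(b,325,205,80,60,5),r(b,230,190,80,60,5)])
cv2.imwrite("pics/crop1.png",np.vstack([top,bot]))
```

```text
(no output)
```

View pics/crop1.png

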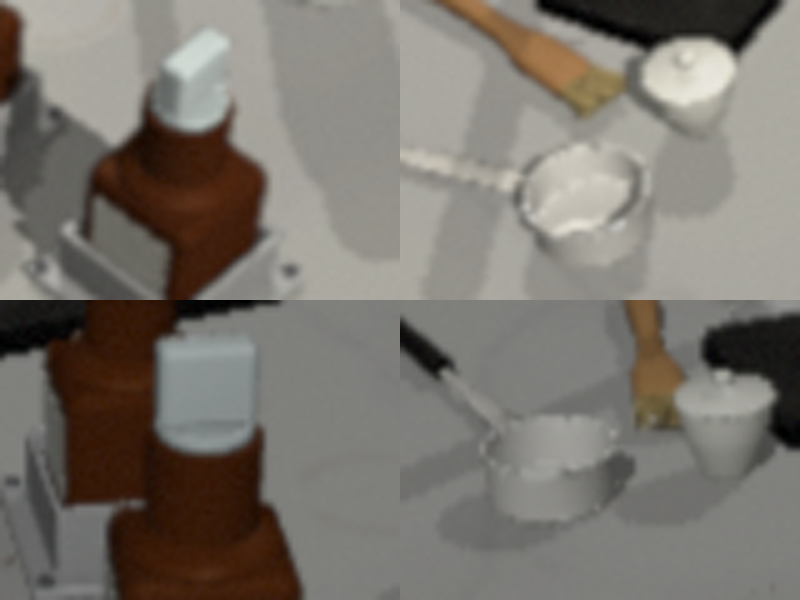

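```bash
cat > h.py <<'E'
import cv2,numpy as np
from cell import read_state,cams,ctrl
from scipy.spatial.transform import Rotation as Ro
def ray(i,px):
    f=200/np.tan(np.radians(i["fovy"]/2)); R=cv2.Rodrigues(np.array(i["rvec"]))[0]
    x=(px[0]-i["cx"]);y=(px[1]-i["cy"])
    if i.get("n")=="wrist":
        r=np.hypot(x,y);t=r/f;d=np.array([x/r*np.sin(t),y/r*np.sin(t),np.cos(t)])
    else: d=np.array([x/f,y/f,1])
    return -R.T@np.array(i["tvec"]),R.T@d
def onz(i,px,z):
    o,d=ray(i,px);return (o+d*(z-o[2])/d[2])[:2].round(1)
def get(n):
    i=cams.get_image(n);i["n"]=n;return i
def tri(A):
    M=np.zeros((3,3));b=np.zeros(3)
    for i,p in A:
        o,d=ray(i,p);d=d/np.linalg.norm(d);P=np.eye(3)-np.outer(d,d);M+=P;b+=P@o
    return np.linalg.solve(M,b).round(1)
def proj(i,X):
    f=200/np.tan(np.radians(i["fovy"]/2)); R=cv2.Rodrigues(np.array(i["rvec"]))[0]
    c=R@np.array(X,float)+np.array(i["tvec"])
    if i["n"]=="wrist":
        r=np.hypot(c[0],c[1]);t=np.arctan2(r,c[2]);p=c[:2]/r*t*f
    else:p=c[:2]/c[2]*f
    return (p+[i["cx"],i["cy"]]).round(1)
E
python3 - <<'E'
from h import *
a=get("scene");b=get("side")
s1=(374.4,195.8);s2=(366.4,212.6)
print("stop",onz(a,s1,150),onz(b,s2,150),tri([(a,s1),(b,s2)]))
for p,q in [((167,70),(222,33)),((160,68),(214,31)),((175,79),(230,39))]:
    P,Q=[onz(a,(335+u[0]/5,185+u[1]/5),150) for u in (p,q)];print(P,Q,np.degrees(np.arctan2(*(Q-P)[::-1])),np.linalg.norm(Q-P))
P,Q=[onz(b,(325+u/5,205+38/5),150) for u in (157,257)];print(P,Q)
t1=(231.8,218.4);t2=(260.2,218)
print("tin",onz(a,t1,26),onz(b,t2,26),tri([(a,t1),(b,t2)]))
for u in [(115,192),(247,192)]:print(onz(a,(195+u[0]/5,180+u[1]/5),26))
print("soil",onz(a,(376.5,289),26),onz(b,(305.5,324),26))
print("ball",onz(a,(323.5,169),140),onz(b,(350.5,187),140))
E
```

```text
stop [565.1 -98.3] [568.3 -94.6] [566.  -98.2 150.9]
[550.4 -92.6] [ 581.5 -101.2] -15.457576445275974 32.26716597409821
[549.8 -89.7] [580.7 -97.9] -14.862149696856589 31.969516730785994
[547.7 -97.6] [ 580.1 -105.5] -13.702889966747394 33.34921288426458
[553.1 -89.8] [583.5 -99.3]
tin [427.7 194.3] [431.5 198.6] [429.6 195.3  26.3]
[409.5 221.7]
[444.2 169.4]
soil [ 449.9 -177.9] [ 443.2 -183.6]
ball [586.3  39.4] [587.1  41.8]
```

Run:
```python
from h import *
a=get("scene")
for n,p,z in [("rod",(264,153),20),("cyl",(222,163),0),("microfoot",(145,165),10),("micro top",(60,42),250),("flask",(190,130),0)]:print(n,onz(a,p,z))
```

```text
rod [664.7 292.7]
cyl [581.8 381.8]
microfoot [448.4 547.4]
micro top [525.  897.9]
flask [642.8 579.4]
```

>>> move_arm:
  targets: "1 -2.8 -2.6 0 0 0 0;1 -2.8 -2.6 0 0 0 0;1 -2.8 -2.6 0 0 0 0;1 -2.8 -2.6 0 0 0 0;1 -2.8 -2.6 0 0 0 0"

```text
clock: 0.72
eef_pos: [328.4, 425.5, 231.4]
tool_rot: [3.141, 0.0, 2.75]
force: [1.1, 0.8, 0.1]
width: 85.4
gripper_force: 0.0
```

>>> move_arm:
  targets: "1 -2.8 -2.6 0 0 0 0;1 -2.8 -2.6 0 0 0 0;1 -2.8 -2.6 0 0 0 0;1 -2.8 -2.6 0 0 0 0;1 -2.8 -2.6 0 0 0 0"

```text
clock: 1.13
eef_pos: [408.2, 251.9, 231.5]
tool_rot: [3.141, 0.0, 2.75]
force: [0.1, -0.3, -0.7]
width: 85.4
gripper_force: 0.0
```

>>> move_arm:
  targets: "1 -2.8 -2.6 0 0 0 0;1 -2.8 -2.6 0 0 0 0;1 -2.8 -2.6 0 0 0 0;1 -2.8 -2.6 0 0 0 0;1 -2.8 -2.6 0 0 0 0"

```text
clock: 1.55
eef_pos: [488.0, 78.2, 231.6]
tool_rot: [3.141, 0.0, 2.75]
force: [0.3, -0.3, -0.1]
width: 85.0
gripper_force: 0.0
```

>>> move_arm:
  targets: "1 -2.8 -2.6 0 0 0 0;1 -2.8 -2.6 0 0 0 0;1 -2.8 -2.6 0 0 0 0;1 -2.8 -2.6 0 0 0 0;1 -2.8 -2.6 0 0 0 0"

```text
clock: 1.97
eef_pos: [567.7, -95.5, 231.4]
tool_rot: [3.141, 0.0, 2.75]
force: [0.4, 0.3, -0.4]
width: 85.1
gripper_force: 0.0
```

>>> move_arm:
  targets: "1 0 0 0 0 0 -7;1 0 0 0 0 0 0;1 0 0 0 0 0 0"

```text
clock: 2.22
eef_pos: [566.8, -93.3, 231.0]
tool_rot: [3.141, -0.001, 2.869]
force: [-0.1, 0.3, -0.3]
width: 85.5
gripper_force: 0.0
```

Run:
```python
from h import *
s=read_state();print(s["qpos"].round(3),s["eef_pos"],s["tool_rot"],s["clock"])
w=get("wrist");print(w["rvec"],w["tvec"])
im=w["color"][:,:,::-1].copy();cv2.imwrite("pics/w1raw.png",im)
for X in [(566,-98,150),(566,-98,118)]:
    print(proj(w,X))
cv2.imwrite("pics/w1.png",im)
```

```text
[ 0.074  0.52   0.062  1.735 -0.041  0.889  1.452] [566.83004028 -93.32660761 231.00599528] [ 3.14065778e+00 -1.09058762e-03  2.86889820e+00] 2.2167
[-2.33120554 -1.76901627 -0.23386528] [ -63.74336095 -585.92188276  231.02037441]
[311.2 210.3]
[312.  199.9]
```

View pics/w1.png

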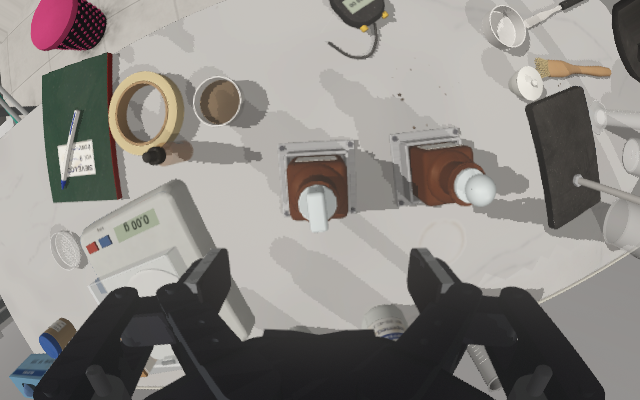

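The wrist view shows the flat head at about (318,210), the ball bottle at (470,185), the soil tin at (218,101) and the empty tin at (508,27). I'll zoom in on the head and the tin.

Run:
```python
import cv2,numpy as np
a=cv2.imread("pics/w1raw.png")
r=lambda im,x,y,w,h,k:cv2.resize(im[y:y+h,x:x+w],None,fx=k,fy=k,interpolation=cv2.INTER_CUBIC)
cv2.imwrite("pics/crop2.png",np.hstack([r(a,290,180,50,60,8),r(a,483,0,50,60,8)]))
```

```text
(no output)
```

View pics/crop2.png

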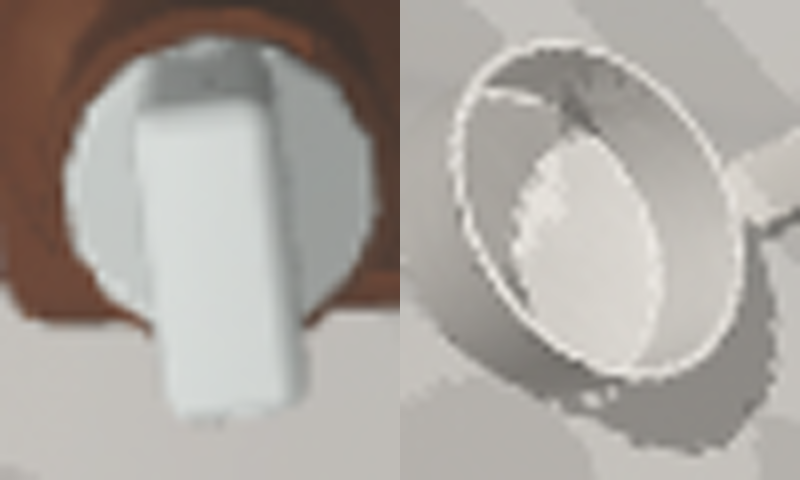

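Run:
```python
from h import *
w=get("wrist")
c=[onz(w,(290+x/8,180+y/8),150) for x,y in [(137,108),(265,100),(300,405),(172,415)]]
print(c,np.mean(c,0))
d=(c[2]+c[3]-c[0]-c[1])/2;print("dir",np.degrees(np.arctan2(d[1],d[0])),np.hypot(*d),np.hypot(*(c[1]-c[0])))
print("collar",onz(w,(317.5,203.1),123),"tin",onz(w,(508,26.3),26))
o,_=ray(w,(320,200));print("cam",o)
s=read_state();R=Ro.from_euler("xyz",s["tool_rot"]);p=np.array([566,-98,126])
print(R.as_matrix().round(3))
print("wrist cam in tool",R.inv().apply(o-s["eef_pos"]))
```

```text
[array([552.6, -96.5]), array([555.1, -84.8]), array([585. , -89.5]), array([ 582.6, -101.6])] [568.825 -93.1  ]
dir -9.291614811018135 30.348187754790168 11.964113005150029
collar [568.7 -93. ] tin [432.2 198.6]
cam [504.92754585 -74.81247139 374.22410246]
[[-0.964  0.267 -0.001]
 [ 0.267  0.964  0.001]
 [ 0.001  0.001 -1.   ]]
wrist cam in tool [  64.35281177    0.22349804 -142.95779421]
```

>>> move_arm:
  targets: "1 -0.16 0.05 2 0 0 -5;1 0 0 2.5 0 0 0;1 0 0 1.5 0 0 0;1 0 0 0 0 0 0;1 0 0 0 0 0 0"

```text
clock: 2.73
eef_pos: [568.3, -92.2, 171.1]
tool_rot: [3.141, -0.002, 2.96]
force: [1.5, 0.2, 0.6]
width: 85.6
gripper_force: 0.0
```

Run:
```python
from h import *
s=read_state();print(s["eef_pos"],s["tool_rot"])
w=get("wrist");im=w["color"][:,:,::-1].copy();cv2.imwrite("pics/w2raw.png",im)
p=proj(w,(568.5,-93.3,150)).astype(int);print(p)
x,y=p-[40,30]
cv2.imwrite("pics/w2.png",cv2.resize(im[y:y+60,x:x+80],None,fx=8,fy=8,interpolation=cv2.INTER_CUBIC));print(x,y)
```

```text
[568.34608844 -92.19767518 171.06443076] [ 3.14134214e+00 -1.65110904e-03  2.96016961e+00]
[315 239]
275 209
```

View pics/w2.png

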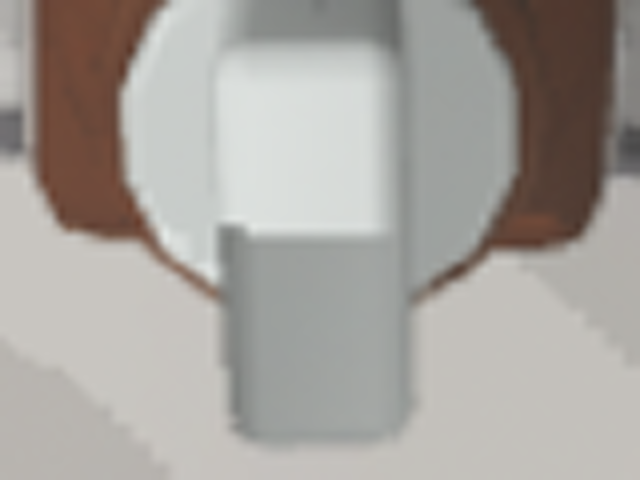

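The head is straight under the gripper: its top face spans about (215–412, 46–437) in the crop, with the collar round it. Next I'll compute the remaining correction.

Run:
```python
from h import *
w=get("wrist")
c=[onz(w,(275+x/8,209+y/8),150) for x,y in [(215,48),(390,45),(412,435),(235,438)]]
print(c,np.mean(c,0))
d=(c[2]+c[3]-c[0]-c[1])/2;e=(c[1]+c[2]-c[0]-c[3])/2
print("dir",np.degrees(np.arctan2(d[1],d[0])),np.hypot(*d),np.degrees(np.arctan2(e[1],e[0]))-90,np.hypot(*e))
s=read_state();R=Ro.from_euler("xyz",s["tool_rot"])
print(R.inv().apply(np.r_[np.mean(c,0),126]-s["eef_pos"]),np.degrees(s["tool_rot"]))
```

```text
[array([554.1, -98.7]), array([556.1, -86.6]), array([586. , -90.3]), array([ 583.9, -103.2])] [570.025 -94.7  ]
dir -7.820834546025549 30.130258877082376 -9.313598909304787 12.666984645131617
[-0.5904781  -1.69211531 46.46152016] [1.79985914e+02 1.06582660e-01 1.69584120e+02]
```

>>> move_arm:
  targets: "1 -0.1 -0.15 2.2 0 0 -1.5;0 0 0 2.2 0 0 0;-0.5 0 0 0 0 0 0;-0.5 0 0 0 0 0 0;-0.5 0 0 0 0 0 0"

```text
clock: 3.25
eef_pos: [570.6, -95.3, 128.8]
tool_rot: [3.142, 0.002, 2.985]
force: [-0.3, 0.9, -0.4]
width: 38.7
gripper_force: 0.0
```

>>> move_arm:
  targets: "-1 0 0 0 0 0 0;-1 0 0 0 0 0 0;-1 0 0 0 0 0 0;-1 0 0 0 0 0 0;-1 0 0 0 0 0 0"

```text
clock: 3.67
eef_pos: [570.6, -95.4, 128.9]
tool_rot: [3.141, 0.003, 2.985]
force: [-0.0, 1.5, 6.2]
width: 12.5
gripper_force: 59.4
```

Run:
```python
from h import *
s=read_state();print({k:np.round(v,2) for k,v in s.items()})
a=get("scene")["color"][185:260,330:420];b=get("side")["color"][180:255,325:415]
cv2.imwrite("pics/g.png",cv2.resize(np.hstack([a,b])[:,:,::-1],None,fx=4.4,fy=4.4,interpolation=cv2.INTER_CUBIC))
```

```text
{'clock': np.float64(3.67), 'qpos': array([ 0.1 ,  0.66,  0.02,  1.82, -0.02,  0.66,  1.55]), 'qd': array([ 0.,  0.,  0., -0.,  0., -0., -0.]), 'tau': array([ 7.000e-02, -4.906e+01,  1.030e+00, -1.324e+01,  3.000e-02,
       -3.000e-01, -0.000e+00]), 'eef_pos': array([570.59, -95.39, 128.88]), 'tool_rot': array([3.14, 0.  , 2.99]), 'force': array([-0.04,  1.48,  6.22]), 'torque': array([0.01, 0.2 , 0.03]), 'gripper_force': np.float64(59.36), 'width': np.float64(12.5)}
```

View pics/g.png

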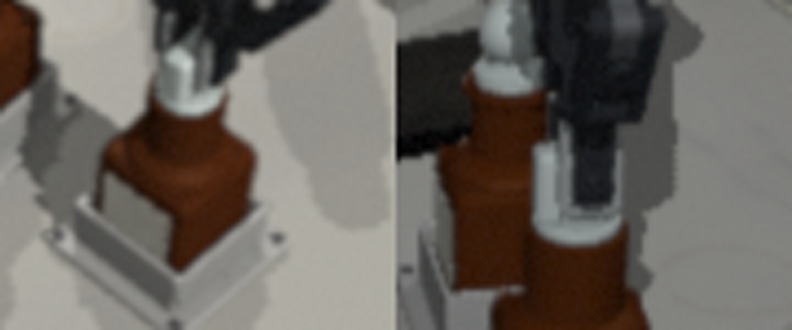

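Run:
```python
from h import *
s=read_state();R=Ro.from_euler("xyz",s["tool_rot"])
b=get("side")
for dx in (-11,0,11):
  for dy in (-14,0,14):
    print(dx,dy,proj(b,s["eef_pos"]+R.apply([dx,dy,-10])))
```

```text
-11 -14 [376.4 222.2]
-11 0 [374.5 218.4]
-11 14 [372.7 214.8]
0 -14 [369.5 222.7]
0 0 [367.8 218.9]
0 14 [366.  215.2]
11 -14 [362.7 223.2]
11 0 [361.  219.3]
11 14 [359.4 215.7]
```

>>> move_arm:
  targets: "-0.3 0 0 0 0 0 0;-0.3 0 0 0 0 0 0;-0.3 0.25 0 -0.1 0 0 0;-1 0 0 0 0 0 0;-1 0 0 0 0 0 0"

```text
clock: 4.23
eef_pos: [566.7, -94.8, 128.5]
tool_rot: [3.142, -0.001, 2.985]
force: [-0.9, 0.5, 1.6]
width: 12.6
gripper_force: 59.1
```

>>> move_arm:
  targets: "-1 0 0 0 0 0 0;-1 0 0 0 0 0 0;-1 0 0 0 0 0 0"

```text
clock: 4.48
eef_pos: [566.7, -94.8, 128.5]
tool_rot: [3.142, -0.001, 2.985]
force: [-1.4, 0.9, 5.3]
width: 12.6
gripper_force: 59.6
```

>>> move_arm:
  targets: "-1 0 0 0 0 0 6;-1 0 0 0 0 0 6;-1 0 0 0 0 0 6;-1 0 0 0 0 0 6;-1 0 0 0 0 0 6"

```text
clock: 4.9
eef_pos: [568.1, -94.6, 128.5]
tool_rot: [3.14, 0.001, 2.458]
force: [-0.1, 1.0, 2.3]
width: 12.5
gripper_force: 59.3
```

Run:
```python
from h import *
s=read_state();print({k:np.round(v,2) for k,v in s.items()})
```

```text
{'clock': np.float64(4.9), 'qpos': array([ 0.01,  0.66,  0.17,  1.83, -0.17,  0.66,  1.17]), 'qd': array([-0.23,  0.03,  0.36,  0.01, -0.36,  0.03, -0.91]), 'tau': array([ 1.900e+00, -5.119e+01,  2.840e+00, -1.340e+01,  4.100e-01,
       -5.000e-02,  8.000e-01]), 'eef_pos': array([568.05, -94.55, 128.47]), 'tool_rot': array([3.14, 0.  , 2.46]), 'force': array([-0.08,  0.97,  2.31]), 'torque': array([0.14, 0.02, 0.13]), 'gripper_force': np.float64(59.28), 'width': np.float64(12.48)}
```

>>> move_arm:
  targets: "-1 0 0 0 0 0 -6;-1 0 0 -0.04 0 0 -6;-1 0 0 -0.04 0 0 -6;-1 0 0 -0.04 0 0 -6;-1 0 0 -0.04 0 0 -6"

```text
clock: 5.32
eef_pos: [566.6, -94.8, 128.9]
tool_rot: [3.142, -0.001, 2.99]
force: [-0.3, 0.5, -5.3]
width: 12.6
gripper_force: 58.5
```

>>> move_arm:
  targets: "-1 0 0 -0.04 0 0 -6;-1 0 0 -0.04 0 0 -6;-1 0 0 -0.04 0 0 -6;-1 0 0 -0.04 0 0 -6;-1 0 0 -0.04 0 0 -6"

```text
clock: 5.73
eef_pos: [566.3, -94.9, 130.3]
tool_rot: [3.14, -0.002, -2.77]
force: [0.9, -0.7, -7.6]
width: 13.0
gripper_force: 58.4
```

Run:
```python
from h import *
s=read_state();print({k:np.round(v,2) for k,v in s.items() if k in("qpos","eef_pos","force","torque","tool_rot","width")})
a=get("scene")["color"][185:260,330:420];b=get("side")["color"][200:275,325:415]
cv2.imwrite("pics/g2.png",cv2.resize(np.hstack([a,b])[:,:,::-1],None,fx=4.4,fy=4.4,interpolation=cv2.INTER_CUBIC))
```

```text
{'qpos': array([ 0.2 ,  0.65, -0.13,  1.82,  0.12,  0.67,  1.94]), 'eef_pos': array([566.27, -94.92, 130.3 ]), 'tool_rot': array([ 3.14, -0.  , -2.77]), 'force': array([ 0.88, -0.66, -7.63]), 'torque': array([-0.04, -0.2 , -0.08]), 'width': np.float64(13.04)}
```

View pics/g2.png

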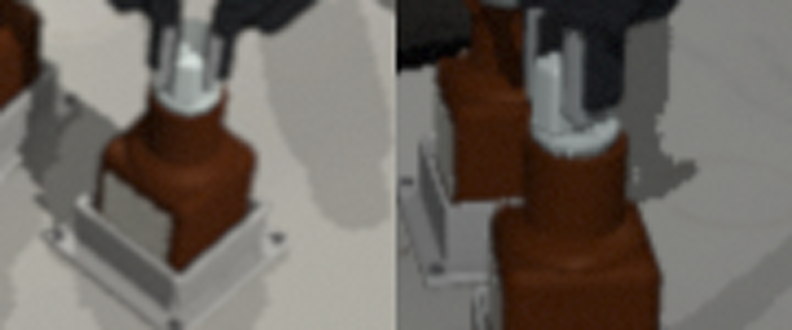

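The head turned with the gripper, and the bottle is still down at the same pixels. I'll continue the strokes.

>>> move_arm:
  targets: "-1 0 0 0 0 0 6;-1 0 0 -0.04 0 0 6;-1 0 0 -0.04 0 0 6;-1 0 0 -0.04 0 0 6;-1 0 0 -0.04 0 0 6"

```text
clock: 6.25
eef_pos: [566.1, -94.8, 132.2]
tool_rot: [-3.141, -0.002, 2.977]
force: [-0.1, -0.6, -8.9]
width: 12.9
gripper_force: 58.5
```

>>> move_arm:
  targets: "-1 0 0 -0.04 0 0 6;-1 0 0 -0.04 0 0 6;-1 0 0 -0.04 0 0 6;-1 0 0 -0.04 0 0 6;-1 0 0 -0.04 0 0 6"

```text
clock: 6.67
eef_pos: [566.4, -94.5, 134.3]
tool_rot: [-3.141, -0.001, 2.454]
force: [0.9, -0.3, -9.8]
width: 12.6
gripper_force: 58.4
```

>>> move_arm:
  targets: "-1 0 0 0 0 0 -6;-1 0 0 -0.04 0 0 -6;-1 0 0 -0.04 0 0 -6;-1 0 0 -0.04 0 0 -6;-1 0 0 -0.04 0 0 -6"

```text
clock: 7.08
eef_pos: [566.3, -94.5, 135.9]
tool_rot: [3.142, -0.002, 2.987]
force: [0.1, -0.4, -9.5]
width: 12.7
gripper_force: 58.6
```

>>> move_arm:
  targets: "-1 0 0 -0.04 0 0 -6;-1 0 0 -0.04 0 0 -6;-1 0 0 -0.04 0 0 -6;-1 0 0 -0.04 0 0 -6;-1 0 0 -0.04 0 0 -6"

```text
clock: 7.5
eef_pos: [566.2, -94.9, 137.9]
tool_rot: [3.141, -0.002, -2.773]
force: [0.1, 0.2, -9.3]
width: 12.3
gripper_force: 58.6
```

Run:
```python
from h import *
s=read_state();print({k:np.round(v,2) for k,v in s.items() if k in("qpos","eef_pos","force","torque","tool_rot","width")})
a=get("scene")["color"][185:260,330:420];b=get("side")["color"][200:275,325:415]
cv2.imwrite("pics/g3.png",cv2.resize(np.hstack([a,b])[:,:,::-1],None,fx=4.4,fy=4.4,interpolation=cv2.INTER_CUBIC))
p=cv2.resize(cv2.imread("pics/g2.png"),(180,75),interpolation=cv2.INTER_AREA)
n=np.hstack([a,b])[:,:,::-1]
d=np.abs(n.astype(int)-p).sum(2);print(d[35:,:90].mean(),d[40:,90:].mean(),d[:30].mean())
```

```text
{'qpos': array([ 0.2 ,  0.64, -0.13,  1.82,  0.12,  0.69,  1.94]), 'eef_pos': array([566.2 , -94.88, 137.85]), 'tool_rot': array([ 3.14, -0.  , -2.77]), 'force': array([ 0.14,  0.24, -9.25]), 'torque': array([ 0.01,  0.04, -0.16]), 'width': np.float64(12.34)}
2.9944444444444445 4.81079365079365 21.588148148148147
```

```bash
cat > bot.py <<'E'
from h import *
def bot():
    # subpixel shift of amber body, against the first pictures
    for n,(x,y,w,h) in {"side":(346,255,42,22),"scene":(352,222,36,24)}.items():
        p=cv2.cvtColor(cv2.imread(f"pics/{n}0.png"),cv2.COLOR_BGR2GRAY)[y:y+h,x:x+w].astype(np.float32)
        q=cv2.cvtColor(get(n)["color"],cv2.COLOR_RGB2GRAY)[y:y+h,x:x+w].astype(np.float32)
        M=np.eye(2,3,dtype=np.float32)
        c,M=cv2.findTransformECC(p,q,M,cv2.MOTION_TRANSLATION,(3,100,1e-5),None,3);print(n,M[:,2].round(2),round(c,3))
    i=get("side");print("px/mm",proj(i,(567,-95,60))-proj(i,(567,-95,50)))
    s=read_state();print({k:np.round(v,2) for k,v in s.items() if k in("eef_pos","force","torque","tool_rot","width")})
E
python3 -c "from bot import *;bot()"
```

```text
side [ 0.01 -0.01] 1.0
scene [-0.    0.01] 1.0
px/mm [ 0.1 -5.2]
{'eef_pos': array([566.37, -95.  , 138.26]), 'tool_rot': array([ 3.14, -0.  , -2.78]), 'force': array([  0.03,  -0.92, -11.9 ]), 'torque': array([-0.11, -0.05,  0.05]), 'width': np.float64(12.9)}
```

The bottle hasn't moved (under 0.1 mm), and about 9 mm of travel is done.

>>> move_arm:
  targets: "-1 0 0 0 0 0 6;-1 0 0 -0.03 0 0 6;-1 0 0 -0.04 0 0 6;-1 0 0 -0.04 0 0 6;-1 0 0 -0.04 0 0 6"

```text
clock: 8.17
eef_pos: [566.6, -94.5, 140.1]
tool_rot: [-3.142, -0.001, 2.978]
force: [-0.1, -0.3, -10.6]
width: 12.7
gripper_force: 58.6
```

>>> move_arm:
  targets: "-1 0 0 -0.04 0 0 6;-1 0 0 -0.04 0 0 6;-1 0 0 -0.04 0 0 6;-1 0 0 -0.03 0 0 6;-1 0 0 0 0 0 6"

```text
clock: 8.58
eef_pos: [567.2, -94.2, 142.1]
tool_rot: [3.141, -0.0, 2.455]
force: [-0.5, 0.8, -5.6]
width: 12.7
gripper_force: 59.1
```

>>> move_arm:
  targets: "-1 0 0 0 0 0 -6;-1 0 0 -0.03 0 0 -6;-1 0 0 -0.04 0 0 -6;-1 0 0 -0.04 0 0 -6;-1 0 0 -0.04 0 0 -6"

```text
clock: 9.0
eef_pos: [566.9, -94.7, 143.4]
tool_rot: [-3.141, -0.0, 2.987]
force: [-0.3, 0.1, -7.9]
width: 12.8
gripper_force: 58.7
```

>>> move_arm:
  targets: "-1 0 0 -0.04 0 0 -6;-1 0 0 -0.04 0 0 -6;-1 0 0 -0.04 0 0 -6;-1 0 0 -0.03 0 0 -6;-1 0 0 0 0 0 -6"

```text
clock: 9.42
eef_pos: [567.1, -95.0, 145.1]
tool_rot: [-3.141, -0.0, -2.773]
force: [-0.7, -0.7, -5.1]
width: 13.0
gripper_force: 59.2
```

```bash
python3 -c "from bot import *;bot()"
```

```text
side [ 0.02 -0.01] 0.999
scene [-0. -0.] 1.0
px/mm [ 0.1 -5.2]
{'eef_pos': array([567.3 , -94.96, 145.26]), 'tool_rot': array([-3.14,  0.  , -2.78]), 'force': array([-0.71, -0.37, -4.82]), 'torque': array([-0.06,  0.01,  0.1 ]), 'width': np.float64(12.73)}
```

16.8 mm out. Four more strokes.

>>> move_arm:
  targets: "-1 0 0 0 0 0 6;-1 0 0 -0.04 0 0 6;-1 0 0 -0.05 0 0 6;-1 0 0 -0.05 0 0 6;-1 0 0 -0.05 0 0 6"

```text
clock: 9.98
eef_pos: [566.7, -94.4, 146.6]
tool_rot: [3.142, -0.001, 2.976]
force: [-0.5, 0.9, -9.5]
width: 12.6
gripper_force: 58.6
```

>>> move_arm:
  targets: "-1 0 0 -0.05 0 0 6;-1 0 0 -0.05 0 0 6;-1 0 0 -0.05 0 0 6;-1 0 0 -0.04 0 0 6;-1 0 0 0 0 0 6"

```text
clock: 10.4
eef_pos: [566.9, -94.1, 148.7]
tool_rot: [3.142, -0.001, 2.453]
force: [-0.4, 0.1, -6.7]
width: 12.9
gripper_force: 59.0
```

>>> move_arm:
  targets: "-1 0 0 0 0 0 -6;-1 0 0 -0.04 0 0 -6;-1 0 0 -0.05 0 0 -6;-1 0 0 -0.05 0 0 -6;-1 0 0 -0.05 0 0 -6"

```text
clock: 10.82
eef_pos: [566.7, -94.5, 150.4]
tool_rot: [-3.141, -0.001, 2.986]
force: [0.0, -0.9, -9.7]
width: 12.7
gripper_force: 58.6
```

>>> move_arm:
  targets: "-1 0 0 -0.05 0 0 -6;-1 0 0 -0.05 0 0 -6;-1 0 0 -0.05 0 0 -6;-1 0 0 -0.04 0 0 -6;-1 0 0 0 0 0 -6"

```text
clock: 11.23
eef_pos: [567.9, -95.3, 153.8]
tool_rot: [-3.14, 0.002, -2.774]
force: [-1.0, -1.7, 0.7]
width: 12.6
gripper_force: 60.0
```

>>> move_arm:
  targets: "-1 0 0 0 0 0 6;-1 0 0 -0.04 0 0 6;-1 0 0 -0.05 0 0 6;-1 0 0 -0.05 0 0 6;-1 0 0 -0.05 0 0 6"

```text
clock: 11.65
eef_pos: [568.3, -94.7, 155.8]
tool_rot: [3.141, 0.003, 2.976]
force: [-0.3, 0.1, -1.8]
width: 12.6
gripper_force: 59.9
```

>>> move_arm:
  targets: "-1 0 0 -0.05 0 0 6;-1 0 0 -0.05 0 0 6;-1 0 0 -0.05 0 0 6;-1 0 0 -0.04 0 0 6;-1 0 0 0 0 0 6"

```text
clock: 12.07
eef_pos: [568.5, -94.6, 157.8]
tool_rot: [3.14, 0.003, 2.453]
force: [0.0, 0.4, -0.5]
width: 13.0
gripper_force: 59.8
```

```bash
python3 -c "from bot import *;bot()"
```

```text
side [0.03 0.01] 1.0
scene [-0.01  0.01] 1.0
px/mm [ 0.1 -5.2]
{'eef_pos': array([568.07, -94.5 , 157.36]), 'tool_rot': array([3.14, 0.  , 2.46]), 'force': array([0.08, 0.13, 0.16]), 'torque': array([ 0.02,  0.  , -0.02]), 'width': np.float64(12.98)}
```

Friction is gone and the bottle is still down. I'll lift clear, looking up the crucible near the tin at the same time.

>>> move_arm:
  targets: "-1 0 0 -0.3 0 0 0;-1 0 0 -0.4 0 0 0;-1 0 0 -0.8 0 0 0;-1 0 0 -1.5 0 0 0;-1 0 0 -2 0 0 0"

```text
clock: 12.63
eef_pos: [566.3, -94.9, 206.6]
tool_rot: [-3.141, -0.002, 2.462]
force: [0.4, -0.4, -0.2]
width: 13.2
gripper_force: 59.8
```

>>> move_arm:
  targets: "-1 0 0 -2 0 0 0;-1 0 0 -1 0 0 0;-1 0 0 0 0 0 0;-1 0 0 0 0 0 0"

```text
clock: 12.97
eef_pos: [567.2, -94.9, 236.9]
tool_rot: [3.141, 0.001, 2.462]
force: [-1.5, -0.3, -1.0]
width: 12.7
gripper_force: 59.8
```

Run:
```python
from bot import *
bot()
a=get("scene");b=get("side")
print("crucible",tri([(a,(252.3,191.5)),(b,(294.2,205.5))]))
im=np.vstack([a["color"][130:260,300:440],b["color"][90:220,300:440]])[:,:,::-1]
w=get("wrist")["color"][150:300,240:400,::-1]
cv2.imwrite("pics/lift.png",np.hstack([cv2.resize(im,None,fx=2.2,fy=2.2),cv2.resize(w,(480,572))]))
```

```text
side [0.01 0.02] 0.999
scene [-0. -0.] 1.0
px/mm [ 0.1 -5.2]
{'eef_pos': array([566.25, -94.71, 235.29]), 'tool_rot': array([-3.14, -0.  ,  2.46]), 'force': array([-1.  ,  0.35, -0.42]), 'torque': array([-0.01,  0.  ,  0.04]), 'width': np.float64(12.81)}
crucible [508.7 197.1  46.7]
```

View pics/lift.png

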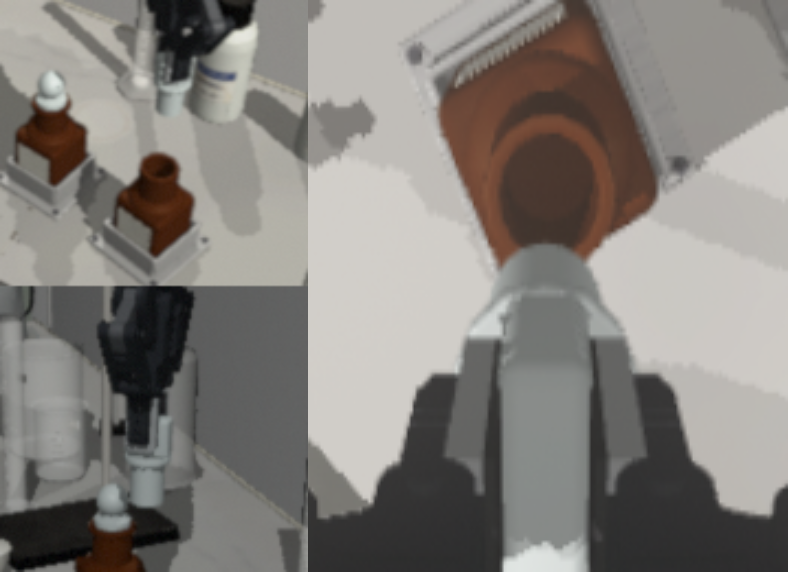

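The stopper hangs upright in the fingers, and the open neck shows the bottle stayed seated. Carrying it to the tin.

>>> move_arm:
  targets: "-1 1.5 0.7 0 0 0 0;-1 2.5 1.2 0 0 0 0;-1 2.5 1.2 0 0 0 0;-1 2.5 1.2 0 0 0 0;-1 2.5 1.2 0 0 0 0"

```text
clock: 13.68
eef_pos: [511.4, 21.1, 236.0]
tool_rot: [-3.141, -0.001, 2.461]
force: [1.0, 0.1, -0.9]
width: 12.8
gripper_force: 59.8
```

>>> move_arm:
  targets: "-1 2.5 1.2 0 0 0 0;-1 2.5 1.2 0 0 0 0;-1 2.5 1.2 0 0 0 0;-1 2.5 1.2 0 0 0 0;-1 2.5 1.3 0 0 0 0"

```text
clock: 14.1
eef_pos: [452.4, 147.1, 236.2]
tool_rot: [-3.141, -0.0, 2.461]
force: [0.8, -0.0, -1.5]
width: 12.8
gripper_force: 59.8
```

>>> move_arm:
  targets: "-1 2.5 1.3 0 0 0 0;-1 2.4 1.3 0 0 0 0;-1 0 0 2.5 0 0 0;-1 0 0 2.5 0 0 0;-1 0 0 2 0 0 0"

```text
clock: 14.52
eef_pos: [430.9, 197.9, 165.2]
tool_rot: [-3.141, -0.0, 2.464]
force: [0.2, -1.2, -0.7]
width: 12.5
gripper_force: 59.8
```

>>> move_arm:
  targets: "-1 0 0 2 0 0 0;-1 0 0 2 0 0 0;-1 0 0 0 0 0 0;-1 0 0 0 0 0 0;-1 0 0 0 0 0 0"

```text
clock: 14.93
eef_pos: [432.1, 197.3, 127.1]
tool_rot: [3.141, 0.0, 2.462]
force: [0.0, 0.3, -0.5]
width: 12.7
gripper_force: 59.8
```

Run:
```python
from h import *
s=read_state();print(s["eef_pos"],s["tool_rot"],s["force"])
a=get("scene");b=get("side");w=get("wrist")
r=lambda i,x,y,ww,h:cv2.resize(i["color"][y:y+h,x:x+ww,::-1],(390,290),interpolation=cv2.INTER_CUBIC)
cv2.imwrite("pics/tin.png",np.vstack([np.hstack([r(a,195,160,78,58),r(b,225,170,78,58)]),np.hstack([r(w,240,170,156,116),r(w,0,0,640,400)])]))
p=s["eef_pos"].copy();
for z in (20,35,42,48):print(z,proj(a,[*p[:2],p[2]-z]),proj(b,[*p[:2],p[2]-z]))
for i in(a,b):print("tin",proj(i,(431,198,26)))
```

```text
[432.12249551 197.34663371 127.10190682] [3.14094111e+00 3.59012590e-04 2.46160220e+00] [ 0.01319951  0.32687179 -0.49335789]
20 [226.1 192.5] [257.9 183.8]
35 [227.3 197.2] [258.4 190.3]
42 [227.8 199.4] [258.6 193.3]
48 [228.3 201.2] [258.8 195.9]
tin [231.6 216.9]
tin [260.  218.1]
```

View pics/tin.png

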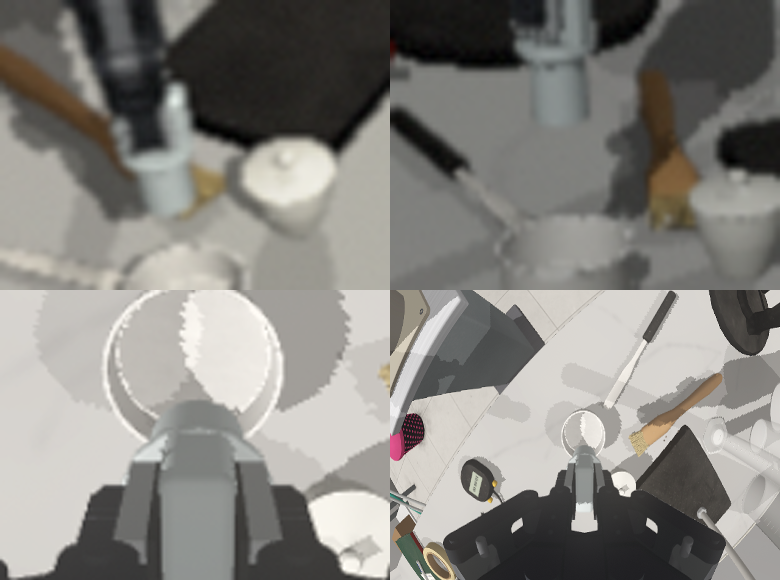

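Run:
```python
from h import *
s=read_state();w=get("wrist");print(s["eef_pos"])
print("tin",onz(w,(317.6,201),26),onz(w,(282,200),26),onz(w,(353.2,202),26))
R=Ro.from_euler("xyz",s["tool_rot"]);print(R.inv().apply(np.r_[onz(w,(317.6,201),26),44]-s["eef_pos"]))
```

```text
[432.39961926 197.59172342 127.62132988]
tin [431.3 199. ] [412.3 176.9] [450.3 221.2]
[ 1.81401055  0.22250405 83.62044651]
```

>>> move_arm:
  targets: "-1 0.1 0 2 0 0 0;-1 0 0 2 0 0 0;-1 0 0 2 0 0 0;-1 0 0 1.2 0 0 0;-1 0 0 0.5 0 0 0"

```text
clock: 15.55
eef_pos: [430.4, 197.7, 48.6]
tool_rot: [-3.14, -0.001, 2.462]
force: [-0.9, -0.7, -0.2]
width: 12.6
gripper_force: 59.8
```

>>> move_arm:
  targets: "-1 0 0 0 0 0 0;-1 0 0 0.1 0 0 0;-1 0 0 0.1 0 0 0;-1 0 0 0.1 0 0 0;-1 0 0 0 0 0 0"

```text
clock: 15.97
eef_pos: [431.2, 198.1, 47.0]
tool_rot: [3.141, 0.0, 2.462]
force: [0.0, 0.9, 0.1]
width: 13.1
gripper_force: 59.8
```

>>> move_arm:
  targets: "-1 0 0 0.1 0 0 0;-1 0 0 0.1 0 0 0;-1 0 0 0 0 0 0"

```text
clock: 16.22
eef_pos: [430.8, 197.8, 44.5]
tool_rot: [-3.142, -0.0, 2.462]
force: [-0.8, 0.4, -0.5]
width: 12.9
gripper_force: 59.8
```

>>> move_arm:
  targets: "-1 0 0 0.1 0 0 0;-1 0 0 0.05 0 0 0;-1 0 0 0 0 0 0"

```text
clock: 16.47
eef_pos: [430.7, 197.8, 42.9]
tool_rot: [-3.141, -0.0, 2.462]
force: [0.2, -1.0, 0.0]
width: 12.8
gripper_force: 59.8
```

>>> move_arm:
  targets: "-1 0 0 0.05 0 0 0;-1 0 0 0.05 0 0 0;-1 0 0 0 0 0 0"

```text
clock: 16.72
eef_pos: [430.9, 197.9, 42.4]
tool_rot: [3.141, -0.0, 2.462]
force: [-1.2, -0.5, 5.0]
width: 12.8
gripper_force: 60.7
```

>>> move_arm:
  targets: "-1 0 0 0.05 0 0 0;-1 0 0 0.05 0 0 0;-1 0 0 0 0 0 0"

```text
clock: 16.97
eef_pos: [430.9, 197.9, 42.4]
tool_rot: [3.141, -0.0, 2.462]
force: [-2.4, -1.1, 17.4]
width: 12.8
gripper_force: 62.5
```

The foot is on the floor of the tin. I'll relieve the pressure, release and retreat.

>>> move_arm:
  targets: "-1 0 0 -0.1 0 0 0;-1 0 0 0 0 0 0;-0.7 0 0 0 0 0 0;-0.5 0 0 0 0 0 0;-0.3 0 0 0 0 0 0"

```text
clock: 17.38
eef_pos: [430.8, 197.9, 41.8]
tool_rot: [-3.141, -0.0, 2.462]
force: [0.3, -0.5, -0.4]
width: 29.4
gripper_force: 0.0
```

>>> move_arm:
  targets: "-0.2 0 0 0 0 0 0;-0.2 0 0 0 0 0 0;-0.2 0 0 -0.5 0 0 0;-0.2 0 0 -1 0 0 0;-0.2 0 0 -2 0 0 0"

```text
clock: 17.8
eef_pos: [429.6, 197.3, 76.6]
tool_rot: [-3.138, -0.002, 2.462]
force: [-0.4, 0.2, 0.9]
width: 33.9
gripper_force: 0.0
```

>>> move_arm:
  targets: "-0.2 0 0 -3 0 0 0;-0.2 0 0 -3 0 0 0;-0.2 0 0 -2 0 0 0;-0.2 0 0 0 0 0 0;-0.2 0 0 0 0 0 0"

```text
clock: 18.22
eef_pos: [431.6, 198.3, 158.8]
tool_rot: [3.138, 0.001, 2.462]
force: [0.3, -0.0, -0.8]
width: 34.2
gripper_force: 0.0
```

Run:
```python
from bot import *
bot()
# stopper: bright bluish head; compare with prediction at (431,198)
for n in("scene","side"):
    i=get(n);im=i["color"].astype(int);X=(431,198)
    print(n,[proj(i,(*X,z)) for z in (37,64)])
    m=((im[:,:,2]-im[:,:,0])>6)&(im.sum(2)>300)
    q=proj(i,(*X,50)).astype(int);sub=m[q[1]-25:q[1]+25,q[0]-25:q[0]+25];y,x=np.nonzero(sub)
    print(len(x),"x",np.percentile(x,[2,50,98])+q[0]-25,"y",np.percentile(y,[2,50,98])+q[1]-25)
```

```text
side [0.   0.01] 0.999
scene [0.01 0.01] 1.0
px/mm [ 0.1 -5.2]
{'eef_pos': array([430.1 , 197.56, 156.45]), 'tool_rot': array([-3.14, -0.  ,  2.46]), 'force': array([-0.4 , -0.73, -0.56]), 'torque': array([-0.07,  0.03, -0.02]), 'width': np.float64(34.01)}
scene [array([230.8, 213.8]), array([228.9, 205.9])]Traceback (most recent call last):
  File "<stdin>", line 9, in <module>
    return _quantile_unchecked(
        a, q, axis, out, overwrite_input, method, keepdims, weights)
    return _ureduce(a,
                    func=_quantile_ureduce_func,
    ...<5 lines>...
                    overwrite_input=overwrite_input,
                    method=method)
    r = func(a, **kwargs)
    result = _quantile(arr,
                       quantiles=q,
    ...<2 lines>...
                       out=out,
                       weights=wgt)
    previous = arr[previous_indexes]
               ~~~^^^^^^^^^^^^^^^^^^
IndexError: index 0 is out of bounds for axis 0 with size 0
```

Run:
```python
from h import *
for n in("scene","side"):
    i=get(n);im=i["color"].astype(int);o=cv2.imread(f"pics/{n}0.png")[:,:,::-1].astype(int)
    q=proj(i,(431,198,40)).astype(int);print(n,q,[proj(i,(431,198,z)) for z in (2,26,37,64)])
    sub=(slice(q[1]-20,q[1]+20),slice(q[0]-22,q[0]+22))
    g=(im[...,2]-im[...,0])[sub]
    print("\n".join("%d "%(q[1]-20+k)+"".join("#" if v>0 else "+" if v>-6 else "." for v in r) for k,r in enumerate(g)))
```

```text
scene [230 212] [array([233.3, 223.4]), array([231.6, 216.9]), array([230.8, 213.8]), array([228.9, 205.9])]
192 ............................................
193 ............................................
194 ............................................
195 ............................................
196 ............................................
197 ............................................
198 ............................................
199 ............................................
200 ...................................+........
201 ............................................
202 ............................................
203 ...........................+................
204 .....................+++++##+...............
205 ................++++#########...............
206 ...............+#############+..............
207 ...........+..+##############+..............
208 ...........+..+##############+..............
209 ............+++##############+..............
210 ..............++##############..............
211 ...............+##############+.............
212 .......
[... 2336 characters left out ...]
++++++++++++++
218 ++++++++++++++++++############++++++++++++++
219 ++++++++++++++++++###########+++++++++++++++
220 ++++++++++++++++++###########+++++++++++++++
221 +++++++++++++++++++###########++++++++++++++
222 +++++++++++++++++++##########+++++++++++++++
223 +++++++++++++.+++++#########++++++++++++++++
224 +++++++++++++++++++++####+++++++++++++++++++
225 ++++++++++++++++++++++++++++++++++++++++++++
226 ++++++++++++++++++++++++++++++++++++++++++++
227 +++++++++++++++++++++++++++.++++++++++++++++
228 +++++++++++++++++++++++++++.++++++++++++++++
229 ++++++++++++++++.+++++++++++++++++++++++++++
230 ++++++++++++++++++++++++++..++++++++++++++++
231 ++++++++++++++++++++++++..++.+++++++++++++++
```

The stopper stands upright with its top at the predicted height, centred in the tin. Handing in.

```bash
python3 -c "
from cell import order
print(order.finish_job())"
```

```text
the job is handed in; nothing more can be done
None
```

I twisted the stopper free with the bottle staying down in its cradle (no lift seen in the images), stood it upright in the empty tin, let it go, and handed the job in at about 18 s; no verdict came back.

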